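# Test-pull the charcoal spring scale and shut its case

### The arm

A 6-joint arm with a two-finger parallel gripper is mounted at the origin on the work surface. World frame = base frame: x ahead of the robot, y to its left, z up, the work surface at z = 0. Lengths are in m, angles in rad, forces in N, time in s.
With the tool pointing down it reaches from about 0.25 to 0.725 m from the base axis. Payload 4 kg.
Tool frame: the origin (TCP) lies midway between the tips of the shut fingers; the grasp point (between the pads) lies 19 mm behind it; z points along the fingers, y is the line along which they close (so a half turn about z gives the same grasp; the last joint's range is limited). The gripper opens to 85 mm and grips with 20 to 120 N. Pads are 22 mm wide; open, the fingers measure 114 mm over their backs; the gripper's body (76 mm by 85 mm) begins 54 mm behind the grasp point. The pads swing forward as they close: fully open they stand 13 mm farther back than shut.
Start: joints at [-1.191, 0.241, 0.005, 1.335, 0, 1.571], TCP at [0.185, -0.464, 0.231] pointing down, gripper open.
Joint ranges: [-2.72, 2.72], [-1.05, 1.87], [-1.09, 1.28], [-1.99, 2.15], [-1.42, 1.44], [-3.14, 3.14]. Speed limits (rad/s): [2.79, 2.79, 3.14, 3.14, 3.14, 3.14].

### API

Orientations are given as a unit quaternion [x, y, z, w].
In Python, from workcell import bot gives the robot as it stands. The module is installed in compiled form; this text tells all that it offers.
- The arm moves only by the tool jog_arm, never from a script. Its argument "deltas" is a list of rows, each an object with "fingers": the opening, from 0 (shut) to 1 (fully open); "delta_pos": the shift along the tool's x, y, z normalised to -1 to 1, where 1 is 300 mm, a list of three; "yaw": the turn about the tool's z normalised to -1 to 1, where 1 is pi/4 rad. A call has 1 to 12 rows; each row is the pose to reach, as a shift and turn from the pose commanded when the call began, along the tool's axes at that moment; what a row does not reach only later rows make up. A row lasts 1/10 s, in which the tool goes at most 50 mm and 8.59 degrees, less where a joint would pass 70% of its speed; a pose out of reach is approached as far as the arm can. A call with a number of a shift or a turn outside -1 to 1 is refused whole. A call with a gripper value outside its range is refused whole. The fingers move at their own pace and stop on an object; the grip force is fixed at half the most. Time passes only in rows, so rows that repeat a pose let the fingers close. It gives the time, the measured TCP pose, the force, the opening and the grip force at its end, in the units of the state.
- bot.get_obs(): the state, without advancing time (a new reading comes with each control period).
- bot.camera(name): name is "side" or "top" or "wrist"; returns a dict with "image" (420x560x3 uint8, red, green, blue), "range_z" (420x560 float32, m along the optical axis (not along the pixel's ray), 0 where there is no reading), "fx", "fy", "cx", "cy" (pixels), "distortion" ([k1, k2, p1, p2, k3] as OpenCV has them; the pictures are not rectified), "rvec" (rotation vector, rad) and "tvec" (3), from world to camera coordinates, as OpenCV has them. Camera axes: x right, y down, z forward; pixel columns grow to the right and rows downward; lengths in m; the calibration is good to about 2 mm. A picture is of the moment at which its call begins.
- bot.job_done(): hands the job in; it is judged then, once.
The state is a dict: "clock": time; "joint_pos": joint angles; "joint_vel": joint speeds; "tau": joint torques, N m; "eef_pos": TCP position; "tool_rot": TCP orientation; "ft_force": force on the tool from outside, world axes, zero at the start; "ft_torque": the same for the moment, N m; "grip_width": finger opening in m; "grasp_force": force on a finger pad.
Only numpy, scipy, OpenCV 4.12 (cv2) and the standard library are available. Lean on these libraries where they do the work, as an engineer would, in place of code of your own. Each camera call takes 0.05 s, during which the arm holds its last target. There are 200 camera calls.

### The job

Check the charcoal spring scale lying in its open blue case beside the jiko: draw its pull loop straight out until the black needle stands inside the red band, without going past it, and keep it steady there for a good second. Then ease the loop all the way back home without letting it snap, and last lower the blue lid gently until the case is fully closed. Leave the pots and everything else where they are, and do not shift the red band.

Things in the scene. Friction and masses are not known exactly. Their poses are not given: they have to be found in the camera images.
- case: blue plastic case, fixed to the surface, 170 (x) x 100 (y) x 50 mm high, holding a flat spring scale with a white face (top of the face 34 mm above the surface). Origin: centre of its underside. Its -x end, with a low wall, is the front, where the pull loop sticks out; the lid hinge is along the top of its -y long wall. Its z is up
- pull (a joint): draw of the sprung slide (needle, draw bar and loop together) in m: 0 fully home, grows as the loop is pulled straight out along the case's -x, stop at 0.075. The spring pulls it home with 3 N at 0 plus 2 N per 10 mm (about 13 N at 50 mm)
- pull_bar (a point): middle of the loop's black grip bar (10 mm thick, 78 mm long along the case's y). The loop is a level rectangle of round bar, open above and below; its clear opening, just behind (+x of) the black bar, is 44 (x) by 62 mm (y): a shut gripper fits in from above. At home the black bar is 60 mm ahead of the case's front, its centre 36 mm above the surface. Axes as the case's
- needle (a point): centre of the 3 mm wide black needle, which lies across the white face along the case's y. It moves to the case's -x with the slide. Axes as the case's
- red_band (a point): centre of the red band, a small red slider 13 mm long (x) and 24 mm wide (y) on the white face, on the +y side of the middle. It tells how far to pull: at the start it is 30 to 55 mm ahead (-x) of the needle; the needle is right when its x in the case frame is that of the band's centre (within 5 mm). Axes as the case's
- lid (a joint): angle of the blue lid in rad: 0 closed and flat on the case, grows as it opens; at the start it stands about upright (1.45 to 1.8). A stiff hinge keeps it at any angle; moving its free edge takes about 2 N. Stop at 1.95
- lid_hinge (a point): middle of the hinge line, which runs along the case's x, 50 mm above the surface on the -y side (at x 0, y -50 mm in the case frame). The lid is a flat plate 170 x 100 mm, 8 mm thick; closed, it lies from here towards the case's +y with its top 58 mm above the surface
- lid_edge (a point): middle of the lid's free edge, on its outer face (the top face when closed), 100 mm from the hinge line
- air_door_edge (a point): free edge of the small hinged air door (70 x 60 mm, standing ajar) on the front of the jiko, a squat fixed charcoal stove 250 mm across the top and 207 mm high, whose axis stands about 130 to 200 mm beyond this point. Leave both alone
- saucepan: loose stainless steel saucepan, 164 mm across, 85 mm high, with a black handle reaching 210 mm from its axis along its own +x. Origin: centre of its underside. Leave alone
- colander: loose orange plastic colander, 210 mm across, 85 mm high. Origin: centre of its underside. Leave alone
- bowl: loose white ceramic bowl, 150 mm across, 60 mm high. Origin: centre of its underside. Leave alone
- mug: loose blue mug, 80 mm across, 90 mm high, handle on its own +y. Origin: centre of its underside. Leave alone

How it is judged:
By the outcome, as a careful person would: the job done as asked, in the order asked, and still so for the second after the job is handed in, with the robot touching nothing.
It also fails if it takes over 50 s, if anything falls off the work surface, if the arm or the gripper's body presses on something with over 40 N, if the wrist force passes 120 N, or if a joint passes its speed limit or range.

## Working session

There is one attempt and no reset: what is moved stays moved. The work goes in short steps, Python scripts to look and compute and a tool call to move; the robot and the scene stay as the last step left them, time stands still between calls to the robot, and variables do not carry over. Pictures are saved under pics/ and viewed, at most 10 in all, crops included, and the job is handed in when it is done.

Besides the shell and the picture viewer there is one more tool, called after "Call:" in YAML: its name, and indented under it one key for each argument. jog_arm: Moves the arm, as the interface text tells. Scaled input: -1 to 1 covers 300 mm each way for a shift and pi/4 rad each way for a turn. Its arguments: {"type":"object","properties":{"deltas":{"type":"array","items":{"type":"object","properties":{"fingers":{"type":"number"},"delta_pos":{"type":"array","items":{"type":"number"}},"yaw":{"type":"number"}}}}},"required":["deltas"]}

```bash
mkdir -p pics
cat > h.py <<'E'
import numpy as np, cv2
from workcell import bot
def cam(n):
    c=bot.camera(n); c['K']=np.array([[c['fx'],0,c['cx']],[0,c['fy'],c['cy']],[0,0,1.]])
    c['R']=cv2.Rodrigues(np.array(c['rvec'],float))[0]; c['t']=np.array(c['tvec'],float).ravel(); c['D']=np.array(c['distortion'],float); return c
def rays(c,uv):
    p=cv2.undistortPoints(np.array(uv,float).reshape(-1,1,2),c['K'],c['D']).reshape(-1,2)
    return np.c_[p,np.ones(len(p))]
def plane(c,uv,z):
    d=rays(c,uv)@c['R']; o=-c['R'].T@c['t']; return o+d*((z-o[2])/d[:,2])[:,None]
def cloud(c,mask):
    v,u=np.nonzero(mask&(c['range_z']>0)); r=rays(c,np.c_[u,v])*c['range_z'][v,u][:,None]
    return (r-c['t'])@c['R'],np.c_[u,v]
def save(c,n): cv2.imwrite('pics/'+n,c['image'][:,:,::-1])
E
python3 - <<'E'
from h import *
for n in ('top','side'):
    c=cam(n); save(c,n+'0.png'); print(n,-c['R'].T@c['t'])
E
```

```text
top [0.24929002 0.03120007 1.63277125]
side [-0.23154894  0.79017798  1.40427426]
```

View pics/top0.png

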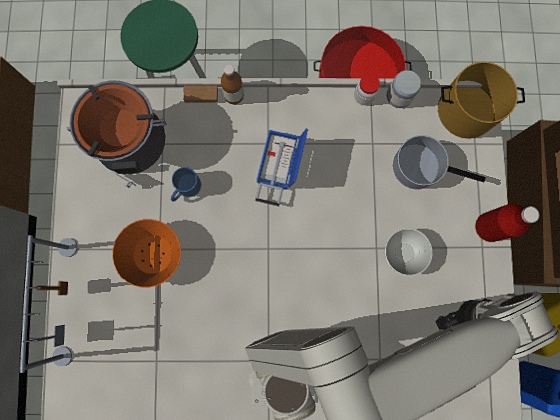

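View pics/side0.png

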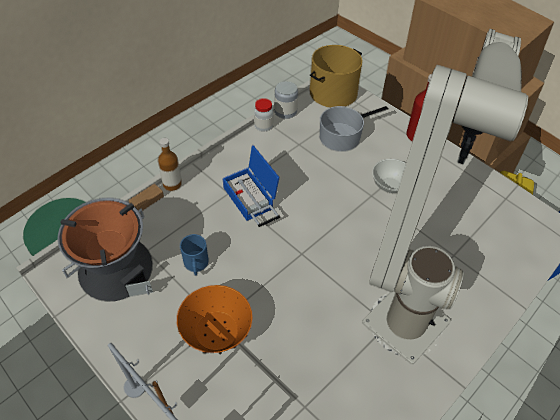

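The top view shows the case at about (283,160), with the loop at (268,197) towards the robot, the red band at (272,154) and the lid upright on the right (-y). The mug is at (186,182), well clear.

Run:
```python
from h import *
for n,(x0,y0,w,h) in (('top',(235,115,90,100)),('side',(205,135,100,100))):
    c=cam(n); im=c['image']; hsv=cv2.cvtColor(im,cv2.COLOR_RGB2HSV)
    M=np.zeros(im.shape[:2],bool); M[y0:y0+h,x0:x0+w]=1
    H,S,V=[hsv[:,:,i] for i in range(3)]
    blue=M&(H>100)&(H<130)&(S>120); red=M&((H<8)|(H>172))&(S>130)&(V>80)
    P,uv=cloud(c,blue)
    # case walls z 40-56
    k=(P[:,2]>.044)&(P[:,2]<.056); 
    print(n,'blue',len(P),'rimN',k.sum(),'zmax',P[:,2].max())
    if k.sum()>10:
        r=cv2.minAreaRect(P[k,:2].astype(np.float32)*1000);print(r,cv2.boxPoints(r))
    L=P[P[:,2]>.07]
    if len(L)>10:
        m=L.mean(0); s=np.linalg.svd(L-m,full_matrices=False); print('lid',m,s[2][2],s[2][0],s[1])
    u=np.argwhere(red)[:,::-1]; print('red',len(u),u.mean(0),plane(c,[u.mean(0)],.036))
    cr=cv2.resize(im[y0:y0+h,x0:x0+w],None,fx=6,fy=6,interpolation=cv2.INTER_CUBIC)
    cv2.imwrite(f'pics/{n}c.png',cr[:,:,::-1])
a=cv2.imread('pics/topc.png');b=cv2.imread('pics/sidec.png')
o=np.zeros((600,1140,3),np.uint8);o[:a.shape[0],:540]=a;o[:,540:]=b
cv2.imwrite('pics/both.png',cv2.resize(o,(800,421)))
```

```text
top blue 682 rimN 169 zmax 0.1543990227349361
((665.065185546875, 12.373146057128906), (100.10610961914062, 171.77992248535156), 76.11279296875) [[569.6725   -15.602303]
 [736.4313   -56.83143 ]
 [760.4579    40.348595]
 [593.6991    81.57772 ]]
lid [ 0.64551735 -0.04649654  0.12546474] [0.23213498 0.95079559 0.2051855 ] [-0.96899776  0.24439825 -0.03623308] [0.88982839 0.45918035 0.03701479]
red 24 [271.04166667 153.20833333] [[0.68372272 0.03387761 0.036     ]]
side blue 1362 rimN 203 zmax 0.15506942711903468
((638.3300170898438, 20.610366821289062), (107.814453125, 239.86495971679688), 77.09050750732422) [[509.38547   -5.140003]
 [743.18756  -58.72862 ]
 [767.27454   46.360737]
 [533.4725    99.949356]]
lid [ 0.65107594 -0.04277636  0.11386241] [0.23102078 0.95910487 0.16354583] [-9.72197219e-01  2.34163541e-01  6.34019283e-05] [1.26246526 0.62803516 0.05782452]
red 21 [238.57142857 191.71428571] [[0.68933035 0.03671878 0.036     ]]
```

View pics/topc.png

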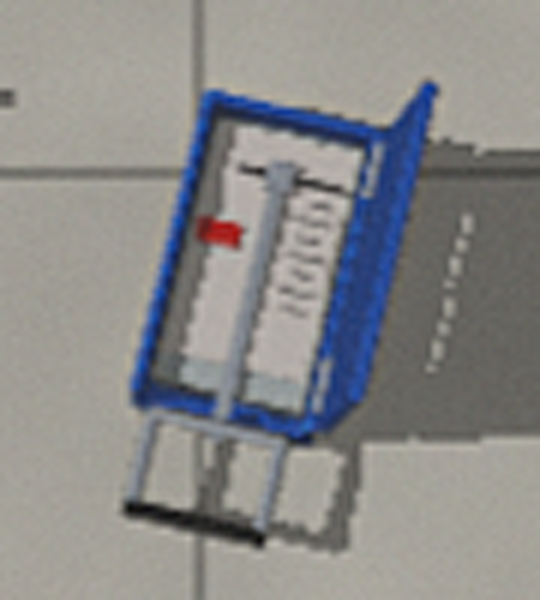

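The crop shows the needle as a dark line from (240,167) to (345,188), the red band at (220,233), and the black grip bar from (127,507) to (263,541). The lid leans slightly outwards.

```bash
cat >> h.py <<'E'
C=np.array([.665,.0124]); A=np.radians(-13.9); EX=np.array([np.cos(A),np.sin(A)]); EY=np.array([-EX[1],EX[0]])
def case(p): d=np.atleast_2d(p)[:,:2]-C; return np.c_[d@EX,d@EY]
def world(x,y,z): return np.r_[C+x*EX+y*EY,z]
from scipy.spatial.transform import Rotation as Ro
def go(x,y,z):
    o=bot.get_obs(); R=Ro.from_quat(o['tool_rot']); return R.inv().apply(world(x,y,z)-np.array(o['eef_pos']))/.3
def st():
    o=bot.get_obs(); e=np.array(o['eef_pos']); R=Ro.from_quat(o['tool_rot']).as_matrix()
    tx=np.degrees(np.arctan2(R[1,0],R[0,0])); print('t',o['clock'],'tcp',e.round(4),'case',(case(e)*1000).round(1),'toolx yaw',tx.round(2),'zax',R[:,2].round(3),'F',np.round(o['ft_force'],2),'w',o['grip_width'],'j',np.round(o['joint_pos'],2))
E
python3 - <<'E'
from h import *
st(); c=cam('top')
f=lambda q:np.array(q)/6+[235,115]-.42
n=plane(c,f([(240,167),(345,188)]),.037); r=plane(c,f([(220,233)]),.036); b=plane(c,f([(127,507),(263,541)]),.041)
print('needle',case(n)*1e3,'red',case(r)*1e3,'bar',case(b)*1e3,'colander red centroid',case(plane(c,[(271.04,153.2)],.036))*1e3)
c=cam('side')
print('side red',case(plane(c,[(238.57,191.71)],.036))*1e3)
print(go(-.117,0,.15),go(-.117,0,.022))
E
```

```text
t 0.2 tcp [ 0.1852 -0.464   0.2307] case [[-351.3 -577.7]] toolx yaw 21.76 zax [-0.     0.001 -1.   ] F [ 0.69 -0.43 -0.04] w 0.08560164542403753 j [-1.19  0.24  0.    1.34 -0.    1.57]
needle [[ 50.51921168  22.69577333]
 [ 52.62595613 -35.04733688]] red [[12.50907574 24.54253714]] bar [[-145.34485202   36.5994063 ]
 [-146.08333907  -37.39665372]] colander red centroid [[13.0406145  25.35818209]]
side red [[17.79501984 29.44671694]]
[ 1.75717372 -1.10977417  0.2707609 ] [ 1.75717871 -1.10945489  0.69742744]
```

Call:
jog_arm:
  deltas:
    - {"fingers": 0,"delta_pos": [0.14,-0.09,0],"yaw": 0.19}
    - {"fingers": 0,"delta_pos": [0.28,-0.18,0],"yaw": 0.38}
    - {"fingers": 0,"delta_pos": [0.42,-0.27,0],"yaw": 0.57}
    - {"fingers": 0,"delta_pos": [0.56,-0.36,0],"yaw": 0.76}
    - {"fingers": 0,"delta_pos": [0.7,-0.45,0],"yaw": 0.792}
    - {"fingers": 0,"delta_pos": [0.84,-0.54,0],"yaw": 0.792}
    - {"fingers": 0,"delta_pos": [0.98,-0.63,0],"yaw": 0.792}
    - {"fingers": 0,"delta_pos": [1.0,-0.64,0],"yaw": 0.792}
    - {"fingers": 0,"delta_pos": [1.0,-0.64,0],"yaw": 0.792}

```text
clock: 1.2
eef_pos: [0.3946, -0.1721, 0.2313]
tool_rot: [0.993, -0.118, 0.0, -0.0]
ft_force: [-0.2, -0.3, -0.7]
grip_width: 0.0002
grasp_force: 0.0
```

Run:
```python
from h import *
st(); print(go(-.117,0,.15),go(-.117,0,.022))
```

```text
t 1.2 tcp [ 0.3946 -0.1721  0.2313] case [[-218.2 -244.1]] toolx yaw -13.53 zax [ 0.001  0.001 -1.   ] F [-0.25 -0.34 -0.7 ] w 0.00018798786260211623 j [-0.41  0.1  -0.16  1.3   0.    2.97]
[ 0.34229643 -0.81116763  0.27199105] [ 0.34200566 -0.81083798  0.69865749]
```

Call:
jog_arm:
  deltas:
    - {"fingers": 0,"delta_pos": [0.05,-0.12,0],"yaw": -0.18}
    - {"fingers": 0,"delta_pos": [0.1,-0.24,0],"yaw": -0.36}
    - {"fingers": 0,"delta_pos": [0.15,-0.36,0],"yaw": -0.54}
    - {"fingers": 0,"delta_pos": [0.2,-0.48,0],"yaw": -0.72}
    - {"fingers": 0,"delta_pos": [0.26,-0.62,0],"yaw": -0.9}
    - {"fingers": 0,"delta_pos": [0.31,-0.74,0],"yaw": -1}
    - {"fingers": 0,"delta_pos": [0.34,-0.81,0],"yaw": -1}

```text
clock: 1.9
eef_pos: [0.5514, 0.038, 0.2309]
tool_rot: [0.963, 0.269, 0.0, -0.0]
ft_force: [0.4, 0.0, 0.5]
grip_width: 0.0004
grasp_force: 0.0
```

Call:
jog_arm:
  deltas:
    - {"fingers": 0,"delta_pos": [0,0,0],"yaw": -0.19}
    - {"fingers": 0,"delta_pos": [0,0,0],"yaw": -0.38}
    - {"fingers": 0,"delta_pos": [0,0,0],"yaw": -0.57}
    - {"fingers": 0,"delta_pos": [0,0,0],"yaw": -0.76}
    - {"fingers": 0,"delta_pos": [0,0,0],"yaw": -0.95}
    - {"fingers": 0,"delta_pos": [0,0,0],"yaw": -1}

```text
clock: 2.5
eef_pos: [0.55, 0.0354, 0.2311]
tool_rot: [0.787, 0.617, -0.0, 0.0]
ft_force: [-0.2, 0.2, 0.4]
grip_width: 0.0002
grasp_force: 0.0
```

Call:
jog_arm:
  deltas:
    - {"fingers": 0,"delta_pos": [0,0,0],"yaw": -0.19}
    - {"fingers": 0,"delta_pos": [0,0,0],"yaw": -0.38}
    - {"fingers": 0,"delta_pos": [0,0,0],"yaw": -0.57}
    - {"fingers": 0,"delta_pos": [0,0,0],"yaw": -0.76}
    - {"fingers": 0,"delta_pos": [0,0,0],"yaw": -0.95}
    - {"fingers": 0,"delta_pos": [0,0,0],"yaw": -1}

```text
clock: 3.1
eef_pos: [0.55, 0.0353, 0.2311]
tool_rot: [0.491, 0.871, -0.0, -0.0]
ft_force: [0.9, -0.6, -1.0]
grip_width: -0.0002
grasp_force: 0.0
```

Call:
jog_arm:
  deltas:
    - {"fingers": 0,"delta_pos": [0,0,0],"yaw": -0.19}
    - {"fingers": 0,"delta_pos": [0,0,0],"yaw": -0.38}
    - {"fingers": 0,"delta_pos": [0,0,0],"yaw": -0.57}
    - {"fingers": 0,"delta_pos": [0,0,0],"yaw": -0.76}
    - {"fingers": 0,"delta_pos": [0,0,0],"yaw": -0.95}
    - {"fingers": 0,"delta_pos": [0,0,0],"yaw": -1}
    - {"fingers": 0,"delta_pos": [0,0,0],"yaw": -1}

```text
clock: 3.8
eef_pos: [0.55, 0.0355, 0.2312]
tool_rot: [0.122, 0.993, -0.0, -0.0]
ft_force: [0.7, 0.5, 0.6]
grip_width: -0.0001
grasp_force: 0.0
```

Run:
```python
from h import *
st(); print(go(-.117,0,.15),go(-.117,0,.022))
c=cam('top'); save(c,'top1.png')
```

```text
t 3.8 tcp [0.55   0.0355 0.2312] case [[-117.1   -5.2]] toolx yaw 166.04 zax [-0. -0. -1.] F [0.67 0.51 0.63] w -5.308740546675634e-05 j [ 0.06  0.34  0.15  1.37 -0.    0.31]
[-0.00053635  0.01757438  0.27058568] [-6.52313354e-04  1.77822905e-02  6.97252277e-01]
```

Call:
jog_arm:
  deltas:
    - {"fingers": 0,"delta_pos": [0,0.018,0.14]}
    - {"fingers": 0,"delta_pos": [0,0.018,0.28]}
    - {"fingers": 0,"delta_pos": [0,0.018,0.4]}
    - {"fingers": 0,"delta_pos": [0,0.018,0.48]}
    - {"fingers": 0,"delta_pos": [0,0.018,0.55]}
    - {"fingers": 0,"delta_pos": [0,0.018,0.58]}
    - {"fingers": 0,"delta_pos": [0,0.018,0.58]}

```text
invalid input at $.deltas[0]: expected keys fingers, delta_pos, yaw
```

Run:
```python
from h import *
st(); print(go(-.117,0,.022))
for n in ('top','side','wrist'): c=cam(n); save(c,n+'2.png')
a=[cv2.imread(f'pics/{n}2.png') for n in('top','side','wrist')]
f=lambda i,x,y,w,h:cv2.resize(i[y:y+h,x:x+w],(400,400))
cv2.imwrite('pics/m2.png',np.hstack([f(a[0],225,115,110,110),f(a[1],200,135,110,110)]))
```

```text
t 3.85 tcp [0.55   0.0356 0.2312] case [[-117.2   -5.1]] toolx yaw 166.0 zax [-0. -0. -1.] F [0.77 0.25 0.59] w 0.00018751051360904033 j [ 0.06  0.34  0.15  1.37 -0.    0.31]
[-0.0008818   0.01715791  0.69725481]
```

View pics/m2.png

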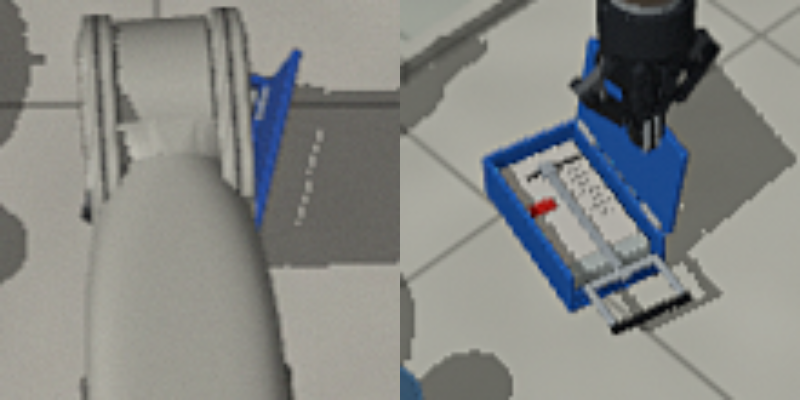

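The move was refused because yaw was missing. The top view is blocked by the arm. The side view still shows the needle (crop 550,167), the red band (543,208) and the empty loop (645,295), so I'll judge the draw from there.

Call:
jog_arm:
  deltas:
    - {"fingers": 0,"delta_pos": [0,0.018,0.14],"yaw": 0}
    - {"fingers": 0,"delta_pos": [0,0.018,0.28],"yaw": 0}
    - {"fingers": 0,"delta_pos": [0,0.018,0.4],"yaw": 0}
    - {"fingers": 0,"delta_pos": [0,0.018,0.48],"yaw": 0}
    - {"fingers": 0,"delta_pos": [0,0.018,0.55],"yaw": 0}
    - {"fingers": 0,"delta_pos": [0,0.018,0.58],"yaw": 0}
    - {"fingers": 0,"delta_pos": [0,0.018,0.58],"yaw": 0}

```text
clock: 4.7
eef_pos: [0.5504, 0.0417, 0.0561]
tool_rot: [0.121, 0.993, -0.0, -0.001]
ft_force: [-0.0, -0.2, -0.3]
grip_width: 0.0003
grasp_force: 0.0
```

Run:
```python
from h import *
st(); print(go(-.117,0,.022))
c=cam('side'); save(c,'side3.png'); w=cam('wrist'); save(w,'wrist3.png')
a=[cv2.imread(f'pics/{n}3.png') for n in('side','wrist')]
cv2.imwrite('pics/m3.png',np.hstack([cv2.resize(a[0][135:245,200:310],(400,400)),cv2.resize(a[1],(400,300)).copy() if 0 else cv2.resize(a[1],(400,400))]))
```

```text
t 4.7 tcp [0.5504 0.0417 0.0561] case [[-118.3    0.9]] toolx yaw 166.11 zax [-0.003 -0.    -1.   ] F [-0.02 -0.16 -0.3 ] w 0.0002748494325778587 j [ 0.08  0.48 -0.13  0.96 -0.    0.32]
[-0.00476641 -0.00295719  0.11351587]
```

View pics/m3.png

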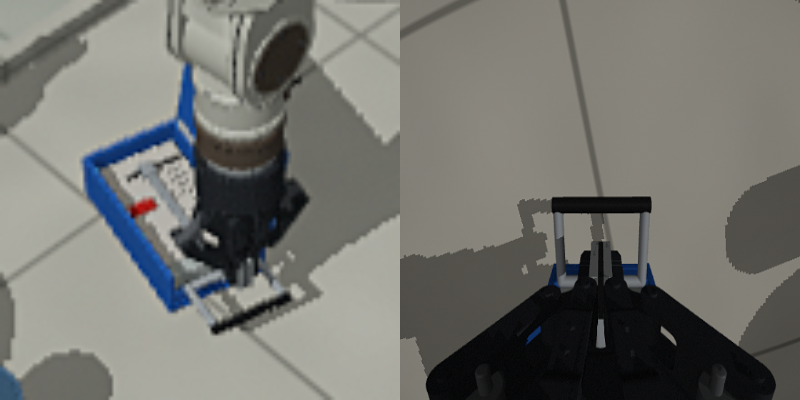

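The fingers are over the loop opening, centred between the side bars (wrist view 555–650, fingers 602). The needle and band are both visible from the side.

Call:
jog_arm:
  deltas:
    - {"fingers": 0,"delta_pos": [0,0,0.04],"yaw": 0}
    - {"fingers": 0,"delta_pos": [0,0,0.08],"yaw": 0}
    - {"fingers": 0,"delta_pos": [0,0,0.113],"yaw": 0}
    - {"fingers": 0,"delta_pos": [0.01,0,0.113],"yaw": 0}
    - {"fingers": 0,"delta_pos": [0.02,0,0.113],"yaw": 0}
    - {"fingers": 0,"delta_pos": [0.03,0,0.113],"yaw": 0}
    - {"fingers": 0,"delta_pos": [0.04,0,0.113],"yaw": 0}
    - {"fingers": 0,"delta_pos": [0.05,0,0.113],"yaw": 0}
    - {"fingers": 0,"delta_pos": [0.06,0,0.113],"yaw": 0}
    - {"fingers": 0,"delta_pos": [0.07,0,0.113],"yaw": 0}
    - {"fingers": 0,"delta_pos": [0.08,0,0.113],"yaw": 0}
    - {"fingers": 0,"delta_pos": [0.08,0,0.113],"yaw": 0}

```text
clock: 6.0
eef_pos: [0.5292, 0.0474, 0.024]
tool_rot: [0.121, 0.993, -0.0, 0.002]
ft_force: [6.2, -2.1, -3.7]
grip_width: -0.0001
grasp_force: 2.9
```

```bash
cat >> h.py <<'E'
def gap(out):
    c=cam('side'); im=c['image']; cv2.imwrite(out,cv2.resize(im[150:220,210:280],(560,560),interpolation=cv2.INTER_CUBIC)[:,:,::-1])
    hsv=cv2.cvtColor(im,cv2.COLOR_RGB2HSV); M=np.zeros(im.shape[:2],bool); M[150:230,210:290]=1
    red=M&((hsv[...,0]<8)|(hsv[...,0]>172))&(hsv[...,1]>130)&(hsv[...,2]>80)
    u=np.argwhere(red)[:,::-1].astype(float); rc=case(plane(c,[u.mean(0)],.036))[0]; print('red n',len(u),'case',rc*1e3, 'x range',np.ptp(case(plane(c,u,.036))[:,0])*1e3)
    # brightness along case x, averaged over lines each side of the draw bar
    g=cv2.cvtColor(im,cv2.COLOR_RGB2GRAY).astype(np.float32); o=c
    xs=np.arange(-.03,.075,.001)
    for ys in (np.arange(.010,.021,.002),np.arange(-.026,-.010,.002)):
        acc=0
        for y in ys:
            P=np.array([world(x,y,.036) for x in xs]); q=cv2.projectPoints(P,np.array(c['rvec'],float),c['t'],c['K'],c['D'])[0].reshape(-1,2).astype(np.float32)
            acc=acc+cv2.remap(g,q[:,0].copy(),q[:,1].copy(),cv2.INTER_LINEAR).ravel()/len(ys)
        d=cv2.blur(acc.reshape(-1,1),(1,15)).ravel()-acc; i=np.argsort(d)[::-1][:4]; k=np.clip(d-d.max()*.3,0,None); k[abs(np.arange(len(d))-i[0])>5]=0
        print('dark dips mm',(xs[i]*1e3).round(0),d[i].round(0),'centroid',(k@xs/k.sum()*1e3).round(1),'minus red',((k@xs/k.sum()-rc[0])*1e3).round(1))
E
python3 - <<'E'
from h import *
st(); gap('pics/g1.png')
E
```

```text
t 6.0 tcp [0.5292 0.0474 0.024 ] case [[-140.2    1.4]] toolx yaw 166.11 zax [ 0.003 -0.001 -1.   ] F [ 6.23 -2.12 -3.71] w -0.00014708519350661593 j [ 0.09  0.48 -0.23  0.86 -0.    0.33]
red n 21 case [17.77582323 29.45147556] x range 12.345476054163944
dark dips mm [42. 41. 43. 40.] [61. 57. 49. 42.] centroid 41.8 minus red 24.0
dark dips mm [42. 41. 43. 40.] [46. 42. 40. 33.] centroid 41.7 minus red 23.9
```

View pics/g1.png

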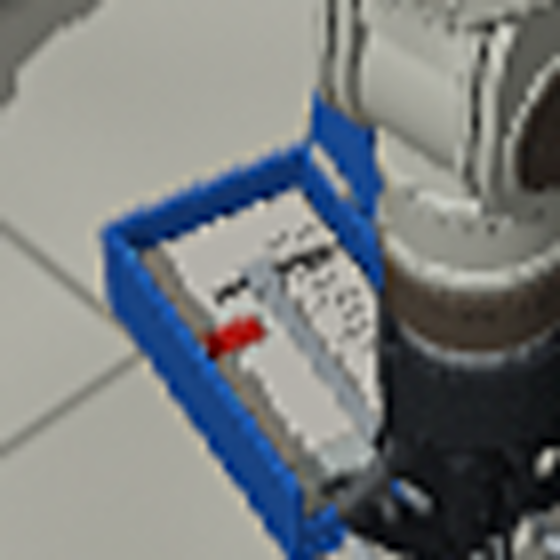

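The needle (235,290 to 325,255) has moved towards the band (235,338), with about 24 mm to go by the side view. I'll check for view bias using the earlier side picture taken with the slide home.

Run:
```python
import h
from h import *
for f in ('side0','side3'):
    old=h.cam
    c=cam('side'); c['image']=cv2.imread(f'pics/{f}.png')[:,:,::-1].copy()
    h.cam=lambda n:c
    gap('pics/x.png'); h.cam=old
# case rim check in side view: depth cloud of rim
c=cam('side'); hsv=cv2.cvtColor(c['image'],cv2.COLOR_RGB2HSV); M=np.zeros((420,560),bool); M[150:230,205:290]=1
red=M&((hsv[...,0]<8)|(hsv[...,0]>172))&(hsv[...,1]>130)&(hsv[...,2]>80)
P,_=cloud(c,red); print(np.c_[case(P)*1e3,P[:,2]*1e3].round(0).tolist())
```

```text
red n 21 case [17.77582323 29.45147556] x range 12.345476054163944
dark dips mm [57. 58. 56. 59.] [56. 51. 48. 35.] centroid 57.1 minus red 39.3
dark dips mm [57. 58. 56. 59.] [56. 52. 48. 38.] centroid 57.1 minus red 39.4
red n 21 case [17.77582323 29.45147556] x range 12.345476054163944
dark dips mm [ 57.  58.  56. -24.] [58. 53. 50. 41.] centroid 57.1 minus red 39.3
dark dips mm [57. 58. 56. 59.] [59. 54. 50. 39.] centroid 57.2 minus red 39.4
[[22.0, 25.0, 38.0], [26.0, 20.0, 32.0], [18.0, 20.0, 39.0], [19.0, 34.0, 41.0], [19.0, 31.0, 40.0], [14.0, 29.0, 43.0], [18.0, 24.0, 36.0], [16.0, 21.0, 36.0], [13.0, 19.0, 39.0], [21.0, 41.0, 37.0], [23.0, 37.0, 34.0], [20.0, 34.0, 35.0], [13.0, 34.0, 41.0], [18.0, 28.0, 33.0], [12.0, 27.0, 39.0], [12.0, 23.0, 37.0], [15.0, 40.0, 38.0], [16.0, 36.0, 35.0], [9.0, 36.0, 42.0], [14.0, 30.0, 34.0], [12.0, 39.0, 35.0]]
```

Both views agree on a total draw of about 39 mm. About 23.5 mm remains, so I'll pull slowly and stop slightly short.

Call:
jog_arm:
  deltas:
    - {"fingers": 0,"delta_pos": [0.01,0,0],"yaw": 0}
    - {"fingers": 0,"delta_pos": [0.02,0,0],"yaw": 0}
    - {"fingers": 0,"delta_pos": [0.03,0,0],"yaw": 0}
    - {"fingers": 0,"delta_pos": [0.04,0,0],"yaw": 0}
    - {"fingers": 0,"delta_pos": [0.05,0,0],"yaw": 0}
    - {"fingers": 0,"delta_pos": [0.06,0,0],"yaw": 0}
    - {"fingers": 0,"delta_pos": [0.067,0,0],"yaw": 0}
    - {"fingers": 0,"delta_pos": [0.073,0,0],"yaw": 0}
    - {"fingers": 0,"delta_pos": [0.073,0,0],"yaw": 0}

```text
clock: 7.1
eef_pos: [0.51, 0.0522, 0.0242]
tool_rot: [0.121, 0.993, -0.0, 0.003]
ft_force: [9.7, -4.5, -6.7]
grip_width: 0.0003
grasp_force: 4.9
```

Run:
```python
from h import *
st(); gap('pics/g2.png')
```

```text
t 7.1 tcp [0.51   0.0522 0.0242] case [[-160.     1.4]] toolx yaw 166.09 zax [ 0.007 -0.002 -1.   ] F [ 9.71 -4.46 -6.68] w 0.0002527749017179882 j [ 0.1   0.45 -0.28  0.83 -0.    0.35]
red n 20 case [17.4754019  29.69219119] x range 12.345476054163944
dark dips mm [21. 22. 20. 23.] [47. 42. 39. 30.] centroid 21.1 minus red 3.6
dark dips mm [22. 21. 23. 20.] [58. 56. 50. 41.] centroid 21.8 minus red 4.3
```

View pics/g2.png

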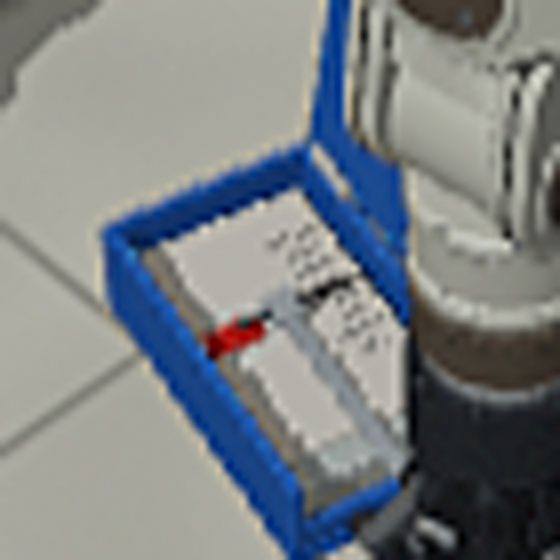

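The needle now reaches the rear of the red band (crop 255,320), 3.5–4 mm short of its centre. I'll ease 4 mm further and hold.

Call:
jog_arm:
  deltas:
    - {"fingers": 0,"delta_pos": [0.006,0,0],"yaw": 0}
    - {"fingers": 0,"delta_pos": [0.012,0,0],"yaw": 0}
    - {"fingers": 0,"delta_pos": [0.013,0,0],"yaw": 0}
    - {"fingers": 0,"delta_pos": [0.013,0,0],"yaw": 0}
    - {"fingers": 0,"delta_pos": [0.013,0,0],"yaw": 0}

```text
clock: 7.65
eef_pos: [0.5067, 0.053, 0.0242]
tool_rot: [0.121, 0.993, -0.001, 0.004]
ft_force: [11.1, -3.8, -7.6]
grip_width: 0.0001
grasp_force: 5.3
```

Run:
```python
from h import *
st(); gap('pics/g3.png')
```

```text
t 7.65 tcp [0.5067 0.053  0.0242] case [[-163.4    1.3]] toolx yaw 166.07 zax [ 0.007 -0.002 -1.   ] F [11.13 -3.79 -7.64] w 6.388741134759968e-05 j [ 0.11  0.44 -0.29  0.83 -0.    0.35]
red n 20 case [17.83843034 29.87930959] x range 12.345476054163944
dark dips mm [18. 19. 17. 20.] [41. 40. 37. 35.] centroid 18.1 minus red 0.2
dark dips mm [17. 16. 18. 15.] [63. 61. 53. 44.] centroid 16.8 minus red -1.0
```

The needle is within about 1 mm of the band centre. I'll hold there, then ease back.

Call:
jog_arm:
  deltas:
    - {"fingers": 0,"delta_pos": [0,0,0],"yaw": 0}
    - {"fingers": 0,"delta_pos": [0,0,0],"yaw": 0}
    - {"fingers": 0,"delta_pos": [0,0,0],"yaw": 0}
    - {"fingers": 0,"delta_pos": [0,0,0],"yaw": 0}
    - {"fingers": 0,"delta_pos": [0,0,0],"yaw": 0}
    - {"fingers": 0,"delta_pos": [0,0,0],"yaw": 0}
    - {"fingers": 0,"delta_pos": [0,0,0],"yaw": 0}
    - {"fingers": 0,"delta_pos": [0,0,0],"yaw": 0}
    - {"fingers": 0,"delta_pos": [0,0,0],"yaw": 0}
    - {"fingers": 0,"delta_pos": [0,0,0],"yaw": 0}
    - {"fingers": 0,"delta_pos": [0,0,0],"yaw": 0}
    - {"fingers": 0,"delta_pos": [0,0,0],"yaw": 0}

```text
clock: 8.9
eef_pos: [0.5067, 0.053, 0.0242]
tool_rot: [0.121, 0.993, -0.001, 0.004]
ft_force: [8.9, -3.8, -7.9]
grip_width: 0.0
grasp_force: 5.3
```

Call:
jog_arm:
  deltas:
    - {"fingers": 0,"delta_pos": [0,0,0],"yaw": 0}
    - {"fingers": 0,"delta_pos": [0,0,0],"yaw": 0}
    - {"fingers": 0,"delta_pos": [0,0,0],"yaw": 0}
    - {"fingers": 0,"delta_pos": [0,0,0],"yaw": 0}
    - {"fingers": 0,"delta_pos": [0,0,0],"yaw": 0}

```text
clock: 9.4
eef_pos: [0.5067, 0.053, 0.0242]
tool_rot: [0.121, 0.993, -0.001, 0.004]
ft_force: [9.4, -3.9, -6.9]
grip_width: -0.0002
grasp_force: 5.3
```

Run:
```python
from h import *
st(); gap('pics/g4.png')
```

```text
t 9.4 tcp [0.5067 0.053  0.0242] case [[-163.4    1.4]] toolx yaw 166.07 zax [ 0.007 -0.002 -1.   ] F [ 9.37 -3.93 -6.94] w -0.00024444740690701634 j [ 0.11  0.44 -0.29  0.83 -0.    0.35]
red n 20 case [17.83843034 29.87930959] x range 12.345476054163944
dark dips mm [18. 19. 17. 20.] [41. 41. 38. 35.] centroid 18.0 minus red 0.2
dark dips mm [17. 16. 18. 15.] [63. 61. 53. 44.] centroid 16.8 minus red -1.0
```

It held steady for 1.7 s. Now I'll ease it home at 20 mm/s, slowing near the end.

Call:
jog_arm:
  deltas:
    - {"fingers": 0,"delta_pos": [-0.005,0,0],"yaw": 0}
    - {"fingers": 0,"delta_pos": [-0.012,0,0],"yaw": 0}
    - {"fingers": 0,"delta_pos": [-0.019,0,0],"yaw": 0}
    - {"fingers": 0,"delta_pos": [-0.026,0,0],"yaw": 0}
    - {"fingers": 0,"delta_pos": [-0.033,0,0],"yaw": 0}
    - {"fingers": 0,"delta_pos": [-0.04,0,0],"yaw": 0}
    - {"fingers": 0,"delta_pos": [-0.047,0,0],"yaw": 0}
    - {"fingers": 0,"delta_pos": [-0.054,0,0],"yaw": 0}
    - {"fingers": 0,"delta_pos": [-0.061,0,0],"yaw": 0}
    - {"fingers": 0,"delta_pos": [-0.068,0,0],"yaw": 0}
    - {"fingers": 0,"delta_pos": [-0.075,0,0],"yaw": 0}
    - {"fingers": 0,"delta_pos": [-0.082,0,0],"yaw": 0}

```text
clock: 10.65
eef_pos: [0.5287, 0.0476, 0.024]
tool_rot: [0.121, 0.993, -0.0, 0.002]
ft_force: [5.9, -2.0, -3.1]
grip_width: 0.0003
grasp_force: 3.0
```

Call:
jog_arm:
  deltas:
    - {"fingers": 0,"delta_pos": [-0.006,0,0],"yaw": 0}
    - {"fingers": 0,"delta_pos": [-0.012,0,0],"yaw": 0}
    - {"fingers": 0,"delta_pos": [-0.018,0,0],"yaw": 0}
    - {"fingers": 0,"delta_pos": [-0.024,0,0],"yaw": 0}
    - {"fingers": 0,"delta_pos": [-0.029,0,0],"yaw": 0}
    - {"fingers": 0,"delta_pos": [-0.034,0,0],"yaw": 0}
    - {"fingers": 0,"delta_pos": [-0.039,0,0],"yaw": 0}
    - {"fingers": 0,"delta_pos": [-0.044,0,0],"yaw": 0}
    - {"fingers": 0,"delta_pos": [-0.05,0,0],"yaw": 0}
    - {"fingers": 0,"delta_pos": [-0.057,0,0],"yaw": 0}
    - {"fingers": 0,"delta_pos": [-0.064,0,0],"yaw": 0}
    - {"fingers": 0,"delta_pos": [-0.066,0,0],"yaw": 0}

```text
clock: 11.85
eef_pos: [0.5448, 0.0433, 0.0227]
tool_rot: [0.121, 0.993, 0.0, -0.002]
ft_force: [0.4, 0.1, 0.9]
grip_width: 0.0
grasp_force: 0.1
```

Run:
```python
from h import *
st(); gap('pics/g5.png')
```

```text
t 11.85 tcp [0.5448 0.0433 0.0227] case [[-124.1    1.2]] toolx yaw 166.13 zax [-0.003  0.001 -1.   ] F [0.37 0.1  0.93] w 2.200866797255377e-05 j [ 0.08  0.51 -0.18  0.88  0.    0.32]
red n 21 case [17.77582323 29.45147556] x range 12.345476054163944
dark dips mm [57. 58. 56. 59.] [58. 53. 50. 36.] centroid 57.1 minus red 39.3
dark dips mm [57. 58. 56. 59.] [58. 54. 50. 39.] centroid 57.1 minus red 39.4
```

The needle reads home, as at the start, and the loop is free of load. Next I'll lift out and go over to the far (-y) side of the lid.

Call:
jog_arm:
  deltas:
    - {"fingers": 0,"delta_pos": [-0.02,0,0],"yaw": 0}
    - {"fingers": 0,"delta_pos": [-0.02,0,-0.1],"yaw": 0}
    - {"fingers": 0,"delta_pos": [-0.02,0,-0.25],"yaw": 0}
    - {"fingers": 0,"delta_pos": [-0.02,0,-0.41],"yaw": 0}
    - {"fingers": 0,"delta_pos": [-0.02,0,-0.57],"yaw": 0}
    - {"fingers": 0,"delta_pos": [-0.02,0,-0.72],"yaw": 0}
    - {"fingers": 0,"delta_pos": [-0.1,-0.12,-0.76],"yaw": 0}
    - {"fingers": 0,"delta_pos": [-0.2,-0.24,-0.76],"yaw": 0}
    - {"fingers": 0,"delta_pos": [-0.3,-0.36,-0.76],"yaw": 0}
    - {"fingers": 0,"delta_pos": [-0.41,-0.47,-0.76],"yaw": 0}
    - {"fingers": 0,"delta_pos": [-0.41,-0.47,-0.76],"yaw": 0}
    - {"fingers": 0,"delta_pos": [-0.41,-0.47,-0.76],"yaw": 0}

```text
clock: 13.1
eef_pos: [0.6313, -0.1243, 0.2495]
tool_rot: [0.122, 0.993, 0.0, -0.002]
ft_force: [-0.1, 0.3, 0.4]
grip_width: 0.0
grasp_force: 0.0
```

Run:
```python
from h import *
st(); print(go(0,-.135,.128)); gap('pics/g6.png')
```

```text
t 13.1 tcp [ 0.6313 -0.1243  0.2495] case [[ 1.000e-01 -1.407e+02]] toolx yaw 166.0 zax [-0.004  0.001 -1.   ] F [-0.11  0.31  0.36] w 3.57079034358124e-06 j [-0.19  0.54  0.5   1.53  0.    0.05]
[-0.00115189  0.01902059  0.40496589]
red n 21 case [17.77582323 29.45147556] x range 12.345476054163944
dark dips mm [57. 58. 56. 59.] [57. 52. 50. 35.] centroid 57.1 minus red 39.3
dark dips mm [57. 58. 56. 59.] [58. 53. 50. 39.] centroid 57.1 minus red 39.4
```

Call:
jog_arm:
  deltas:
    - {"fingers": 0,"delta_pos": [0,0,0.13],"yaw": 0}
    - {"fingers": 0,"delta_pos": [0,0,0.26],"yaw": 0}
    - {"fingers": 0,"delta_pos": [0,0,0.36],"yaw": 0}
    - {"fingers": 0,"delta_pos": [0,0.02,0.405],"yaw": 0}
    - {"fingers": 0,"delta_pos": [0,0.05,0.405],"yaw": 0}
    - {"fingers": 0,"delta_pos": [0,0.08,0.405],"yaw": 0}
    - {"fingers": 0,"delta_pos": [0,0.11,0.405],"yaw": 0}
    - {"fingers": 0,"delta_pos": [0,0.135,0.405],"yaw": 0}
    - {"fingers": 0,"delta_pos": [0,0.16,0.405],"yaw": 0}
    - {"fingers": 0,"delta_pos": [0,0.185,0.405],"yaw": 0}
    - {"fingers": 0,"delta_pos": [0,0.21,0.405],"yaw": 0}
    - {"fingers": 0,"delta_pos": [0,0.233,0.405],"yaw": 0}

```text
clock: 14.35
eef_pos: [0.6488, -0.0554, 0.1303]
tool_rot: [0.121, 0.993, -0.0, 0.0]
ft_force: [-0.3, -2.4, 2.5]
grip_width: -0.0004
grasp_force: 0.9
```

Run:
```python
from h import *
st(); print(go(0,-.071,.128))
c=cam('side'); save(c,'side7.png'); cv2.imwrite('pics/s7.png',cv2.resize(c['image'][120:240,200:320],(600,600))[:,:,::-1])
hsv=cv2.cvtColor(c['image'],cv2.COLOR_RGB2HSV); M=np.zeros((420,560),bool); M[120:240,200:320]=1
P,_=cloud(c,M&(hsv[...,0]>100)&(hsv[...,0]<130)&(hsv[...,1]>120)); Q=np.c_[case(P),P[:,2]]; L=Q[Q[:,2]>.075]; s=np.linalg.svd(L-L.mean(0),full_matrices=False)[2][2]; print(len(L),s,'zmax',L[:,2].max(),'theta',np.degrees(np.arctan2(abs(s[1]),s[2]*np.sign(s[1]))))
```

```text
t 14.35 tcp [ 0.6488 -0.0554  0.1303] case [[  0.6 -69.7]] toolx yaw 166.1 zax [ 0.001 -0.001 -1.   ] F [-0.3  -2.43  2.47] w -0.00035830510991822026 j [-0.08  0.59  0.28  1.25 -0.    0.16]
[ 0.00193896 -0.00448604  0.00762744]
474 [-0.19933085 -0.47416035 -0.85757751] zmax 0.2859290659878676 theta 28.93849977707015
```

View pics/s7.png

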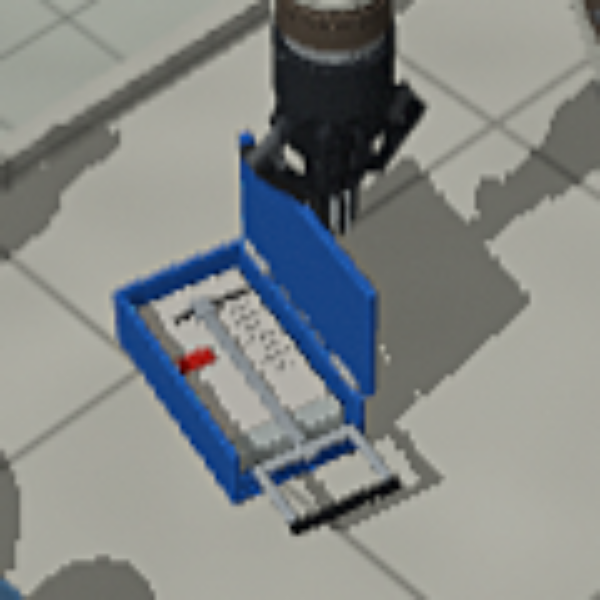

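The lid is close to vertical and the fingers are behind it. The contact force is small. I'll follow the lid's arc down.

Call:
jog_arm:
  deltas:
    - {"fingers": 0,"delta_pos": [0,0,-0.033],"yaw": 0}
    - {"fingers": 0,"delta_pos": [0,0.016,-0.033],"yaw": 0}
    - {"fingers": 0,"delta_pos": [0,0.036,-0.033],"yaw": 0}
    - {"fingers": 0,"delta_pos": [0,0.056,-0.033],"yaw": 0}
    - {"fingers": 0,"delta_pos": [0,0.076,-0.03],"yaw": 0}
    - {"fingers": 0,"delta_pos": [0,0.1,-0.023],"yaw": 0}
    - {"fingers": 0,"delta_pos": [0,0.123,-0.017],"yaw": 0}
    - {"fingers": 0,"delta_pos": [0,0.149,-0.007],"yaw": 0}
    - {"fingers": 0,"delta_pos": [0,0.169,0.005],"yaw": 0}
    - {"fingers": 0,"delta_pos": [0,0.193,0.018],"yaw": 0}
    - {"fingers": 0,"delta_pos": [0,0.214,0.033],"yaw": 0}
    - {"fingers": 0,"delta_pos": [0,0.231,0.052],"yaw": 0}

```text
clock: 15.6
eef_pos: [0.6653, 0.0127, 0.1139]
tool_rot: [0.121, 0.993, 0.0, 0.0]
ft_force: [-0.3, -0.5, 1.6]
grip_width: 0.0001
grasp_force: 0.8
```

Run:
```python
from h import *
st(); print(go(0,.009,.101))
c=cam('side'); cv2.imwrite('pics/s8.png',cv2.resize(c['image'][120:240,200:320],(600,600))[:,:,::-1])
```

```text
t 15.6 tcp [0.6653 0.0127 0.1139] case [[0.2 0.4]] toolx yaw 166.15 zax [ 0.  0. -1.] F [-0.34 -0.47  1.55] w 0.0001026396005471018 j [0.02 0.63 0.31 1.24 0.   0.26]
[0.00070453 0.02868251 0.04313623]
```

View pics/s8.png

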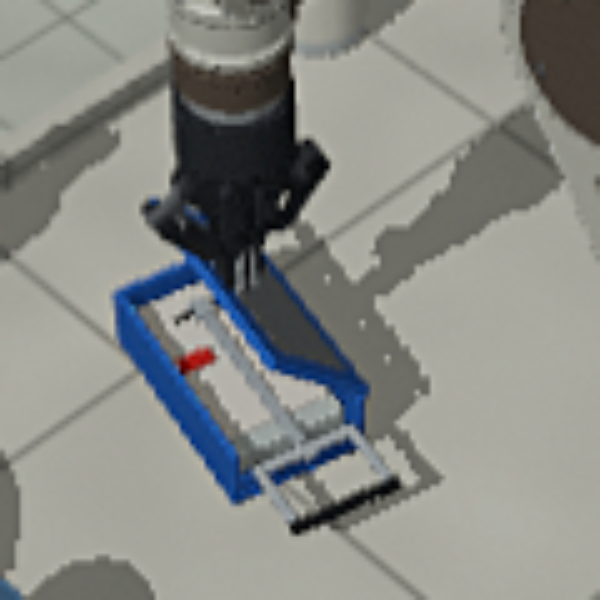

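The lid is about 45° down with the fingers on its outer face. The loop, needle and band are undisturbed. Continuing down the arc.

Call:
jog_arm:
  deltas:
    - {"fingers": 0,"delta_pos": [0,0.01,0.014],"yaw": 0}
    - {"fingers": 0,"delta_pos": [0,0.02,0.029],"yaw": 0}
    - {"fingers": 0,"delta_pos": [0,0.029,0.043],"yaw": 0}
    - {"fingers": 0,"delta_pos": [0,0.038,0.057],"yaw": 0}
    - {"fingers": 0,"delta_pos": [0,0.046,0.071],"yaw": 0}
    - {"fingers": 0,"delta_pos": [0,0.053,0.085],"yaw": 0}
    - {"fingers": 0,"delta_pos": [0,0.06,0.098],"yaw": 0}
    - {"fingers": 0,"delta_pos": [0,0.065,0.111],"yaw": 0}
    - {"fingers": 0,"delta_pos": [0,0.069,0.123],"yaw": 0}
    - {"fingers": 0,"delta_pos": [0,0.073,0.135],"yaw": 0}
    - {"fingers": 0,"delta_pos": [0,0.076,0.147],"yaw": 0}
    - {"fingers": 0,"delta_pos": [0,0.079,0.158],"yaw": 0}

```text
clock: 16.85
eef_pos: [0.6708, 0.035, 0.0666]
tool_rot: [0.121, 0.993, 0.0, -0.0]
ft_force: [0.1, 0.7, 1.0]
grip_width: -0.0003
grasp_force: 0.6
```

Call:
jog_arm:
  deltas:
    - {"fingers": 0,"delta_pos": [0,0,0.008],"yaw": 0}
    - {"fingers": 0,"delta_pos": [0,0,0.016],"yaw": 0}
    - {"fingers": 0,"delta_pos": [0,0,0.022],"yaw": 0}
    - {"fingers": 0,"delta_pos": [0,0,0.028],"yaw": 0}
    - {"fingers": 0,"delta_pos": [0,0,0.028],"yaw": 0}
    - {"fingers": 0,"delta_pos": [0,0,0.028],"yaw": 0}

```text
clock: 17.45
eef_pos: [0.6705, 0.0346, 0.0582]
tool_rot: [0.121, 0.993, -0.0, -0.0]
ft_force: [0.8, -0.1, -0.1]
grip_width: 0.0001
grasp_force: 0.0
```

Run:
```python
from h import *
st()
```

```text
t 17.45 tcp [0.6705 0.0346 0.0582] case [[ 0.  22.8]] toolx yaw 166.11 zax [-0.001 -0.001 -1.   ] F [ 0.77 -0.1  -0.11] w 8.578566562507084e-05 j [ 0.05  0.69  0.25  1.13 -0.    0.29]
```

Call:
jog_arm:
  deltas:
    - {"fingers": 0,"delta_pos": [0,0,0.004],"yaw": 0}
    - {"fingers": 0,"delta_pos": [0,0,0.007],"yaw": 0}
    - {"fingers": 0,"delta_pos": [0,0,0.007],"yaw": 0}
    - {"fingers": 0,"delta_pos": [0,0,0.007],"yaw": 0}

```text
clock: 17.85
eef_pos: [0.6706, 0.0346, 0.0581]
tool_rot: [0.121, 0.993, -0.0, 0.0]
ft_force: [-3.3, -0.7, 8.1]
grip_width: 0.0001
grasp_force: 3.8
```

Run:
```python
from h import *
st()
```

```text
t 17.85 tcp [0.6706 0.0346 0.0581] case [[ 0.1 22.9]] toolx yaw 166.11 zax [ 0. -0. -1.] F [-3.32 -0.68  8.08] w 7.268705880569299e-05 j [ 0.05  0.69  0.25  1.13 -0.    0.29]
```

The lid is solid under 8 N, with the tip at 58 mm, so it is closed. I'll retreat and check.

Call:
jog_arm:
  deltas:
    - {"fingers": 0,"delta_pos": [0,0,-0.03],"yaw": 0}
    - {"fingers": 0,"delta_pos": [0,0,-0.12],"yaw": 0}
    - {"fingers": 0,"delta_pos": [0,0,-0.28],"yaw": 0}
    - {"fingers": 0,"delta_pos": [0.1,-0.1,-0.42],"yaw": 0}
    - {"fingers": 0,"delta_pos": [0.2,-0.22,-0.5],"yaw": 0}
    - {"fingers": 0,"delta_pos": [0.3,-0.34,-0.5],"yaw": 0}
    - {"fingers": 0,"delta_pos": [0.4,-0.46,-0.5],"yaw": 0}
    - {"fingers": 0,"delta_pos": [0.5,-0.58,-0.5],"yaw": 0}
    - {"fingers": 0,"delta_pos": [0.6,-0.68,-0.5],"yaw": 0}
    - {"fingers": 0,"delta_pos": [0.7,-0.78,-0.5],"yaw": 0}
    - {"fingers": 0,"delta_pos": [0.7,-0.78,-0.5],"yaw": 0}
    - {"fingers": 0,"delta_pos": [0.7,-0.78,-0.5],"yaw": 0}

```text
clock: 19.05
eef_pos: [0.4107, -0.1425, 0.2072]
tool_rot: [0.122, 0.993, -0.0, 0.001]
ft_force: [0.2, 0.6, -0.0]
grip_width: 0.0001
grasp_force: 0.0
```

Run:
```python
from h import *
st()
for n in('side','top'):
    c=cam(n); save(c,n+'9.png'); hsv=cv2.cvtColor(c['image'],cv2.COLOR_RGB2HSV); M=np.zeros((420,560),bool)
    if n=='top': M[115:215,235:325]=1
    else: M[140:240,210:300]=1
    P,_=cloud(c,M&(hsv[...,0]>100)&(hsv[...,0]<130)&(hsv[...,1]>120)); Q=np.c_[case(P),P[:,2]]; L=Q[(Q[:,2]>.045)&(abs(Q[:,0])<.085)&(abs(Q[:,1])<.05)]
    s=np.linalg.lstsq(np.c_[L[:,:2],np.ones(len(L))],L[:,2],rcond=None)[0]; print(n,len(L),'slope',s.round(4),'zmax',P[:,2].max())
a=[cv2.resize(cv2.imread(f'pics/{n}9.png'),(400,300)) for n in('top','side')]; cv2.imwrite('pics/m9.png',np.hstack(a))
```

```text
t 19.05 tcp [ 0.4107 -0.1425  0.2072] case [[-209.6 -211.5]] toolx yaw 166.0 zax [ 0.002 -0.    -1.   ] F [ 0.23  0.59 -0.01] w 9.918125986590806e-05 j [-0.33  0.12 -0.2   1.24  0.   -0.09]
side 420 slope [ 0.0079 -0.0091  0.0582] zmax 0.06681017732655797
top 612 slope [-0.006   0.0024  0.0565] zmax 0.06829328119099483
```

View pics/m9.png

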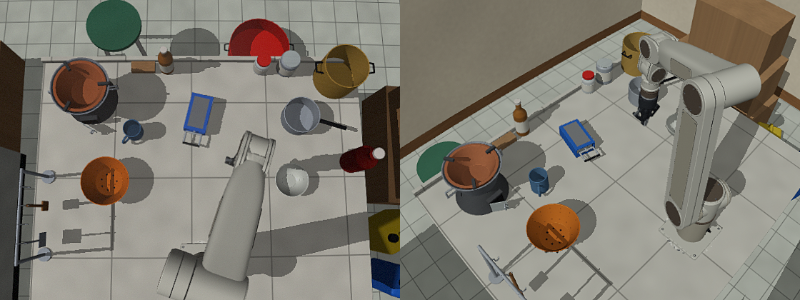

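The lid lies flat on the closed case (top view 204,117), with its top at about 57 mm and no slope. The pots haven't moved and the arm is clear.

```bash
python3 -c "
from workcell import bot
print(bot.job_done())"
```

```text
the job is handed in; nothing more can be done
None
```

The job is handed in: I drew the needle to within about 1 mm of the red band's centre, held it there 1.7 s, eased the loop home, closed the lid flat, and saw nothing else moved.

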